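Unnest the washed beakers and start the dryer

ROBOT

A 6-joint arm with a two-finger parallel gripper is mounted at the origin on the work surface. World frame = base frame: x ahead of the robot, y to its left, z up, the work surface at z = 0. Lengths are in m, angles in degrees, forces in N, time in s.
With the tool pointing down it reaches from about 0.25 to 0.725 m from the base axis. Payload 9.7 kg.
Tool frame: the origin (TCP) lies midway between the tips of the shut fingers; the grasp point (between the pads) lies 19 mm behind it; z points along the fingers, x is the direction in which the jaws open and shut, and the axes are right-handed (so a half turn about z gives the same grasp; the last joint's range is limited). The gripper opens to 85 mm and grips with 20 to 120 N. Pads are 22 mm wide; open, the fingers measure 114 mm over their backs; the gripper's body (76 mm by 85 mm) begins 54 mm behind the grasp point. The pads swing forward as they close: fully open they stand 13 mm farther back than shut.
Start: joints at [65.833, 4.979, 10.078, 95.1, 0, 90], TCP at [0.225, 0.502, 0.231] pointing down, gripper open.
Joint ranges: [-179.16, 179.16], [-48.56, 103.87], [-65.8, 70.77], [-126.05, 130.52], [-82.76, 87.17], [-180, 180]. Speed limits (degrees/s): [127.2, 127.2, 147.25, 180, 180, 180].

INTERFACE

Orientations are given as [roll, pitch, yaw] about the fixed x, y, z axes, in that order (R = Rz(yaw) Ry(pitch) Rx(roll)).
In Python, from workcell import sensors, camera, get_calibration, bot, recognise, place_of gives the robot as it stands. The module is installed in compiled form; this text tells all that it offers.
- The arm moves only by the tool send_rows, never from a script. Its argument "plan" is a list of rows, each a list of 3 entries, a list of its own where there are three numbers: the shift along the tool's x, y, z normalised to -1 to 1, where 1 is 0.3 m, then the turn, a rotation vector about the tool's x, y, z normalised to -1 to 1, where 1 is pi rad, then the closure, from -1 (fully open) to 1 (shut). In form: [[[x, y, z], [rx, ry, rz], claw], ...]. A call has 1 to 10 rows; each row is the pose to reach, as a shift and turn from the pose commanded when the call began, along the tool's axes at that moment, turning the shorter way round; what a row does not reach only later rows make up. A row lasts 1/10 s, in which the tool goes at most 50 mm and 8.59 degrees, less where a joint would pass 70% of its speed; a pose out of reach is approached as far as the arm can. A call with a number of a shift or a turn outside -1 to 1 is refused whole. A call with a gripper value outside its range is refused whole. The fingers move at their own pace and stop on an object; "force" is the grip in N (left out, the last holds). Time passes only in rows, so rows that repeat a pose let the fingers close. It gives the time, the measured TCP pose, the force and the opening at its end, in the units of the state.
- sensors.get_obs(): the state, without advancing time (a new reading comes with each control period).
- camera(name): name is "side" or "top"; returns the picture (420x560x3 uint8, blue, green, red); there is no depth.
- get_calibration(name): a dict with "fx", "fy", "cx", "cy" (pixels), "R" (3x3) and "t" (3): a world point X has camera coordinates R X + t. Camera axes: x right, y down, z forward; pixel columns grow to the right and rows downward; lengths in m; the calibration is good to about 2 mm. A picture is of the moment at which its call begins. get_calibration takes no time and is no camera call.
- bot.job_done(): hands the job in, once; it reports no verdict.
Trained networks look in the newest picture that a camera, given by its name, has taken for a name from the list of things; names that differ only in an ending like _2 or _b are one class to them, and where a whole thing is asked for, a point or a joint stands for the part that bears it (a point fixed in the world has none). Each returns a list of dicts, best first, with "p" (0 to 1); they miss things now and then, are a little off and sometimes report something else, mostly with a low value. They report only what shows in the picture. A call takes as long as a camera call. They do not tell look-alikes from the thing itself.
- recognise(label, camera): "point" ([column, row] in pixels, amid what is visible of it).
- place_of(label, camera): "point" ([column, row] in pixels: a listed point, or the origin of a listed thing).
The state is a dict: "time": time; "q": joint angles; "qd": joint speeds; "joint_efforts": joint torques, N m; "ee_pos": TCP position; "tcp_rot": TCP orientation; "wrist_force": force on the tool from outside, world axes, zero at the start; "torque": the same for the moment, N m; "opening": finger opening in m.
Only numpy, scipy, OpenCV 4.12 (cv2) and the standard library are available. Lean on these libraries where they do the work, as an engineer would, in place of code of your own. Each camera call takes 0.05 s, during which the arm holds its last target. There are 200 camera calls.

TASK

The washed beakers are still nested mouth down on the drain mat, so they cannot dry: lift them apart and stand every beaker from the mat, mouth down and on its own, on the floor of the wire basket. Then swing the basket's bail upright, carry the loaded basket by it onto the perforated deck of the dryer and set it down there centred and square to the deck. Only then push the dryer's start plunger all the way down and let it come back up, and do not disturb the tip box, tube rack or reagent bottle.

Things in the scene. Friction and masses are not known exactly. Their poses are not given: they have to be found in the camera images.
- beaker1: White polypropylene beaker standing mouth down: a cone 80 mm high, 68 mm wide at the mouth (below; 70 over its rim bead), 52 mm at the closed foot (on top), wall 2 mm, about 75 g. Origin: centre of the mouth plane, i.e. the underside while it stands mouth down; z up. The lowest of the nest on the drain mat; always present. 3 or 4 beakers in all.
- beaker2: Beaker like beaker1, nested over beaker1 and 26 mm higher, held by its weight and the friction of the tapered walls (ribs and a stacking ledge inside the wall touch the beaker below); always present.
- beaker3: Beaker like beaker1, nested over beaker2, 26 mm higher again; may be absent.
- beaker4: Beaker like beaker1, standing by itself on the drain mat; may be absent.
- basket: Square stainless wire basket, 180 x 180 mm outside, 50 mm high, walls 3 mm, about 0.5 kg, standing loose on the bench. Origin: centre of its underside; z up; its floor is 4 mm above the origin. The bail's hinge line runs parallel to the basket's y axis, 55 mm above the origin, with the bail's legs just outside the two walls at y = +98 and -98 mm. There is room for the beakers two by two, at about x, y = +-43 mm.
- bail (a joint): Angle of the basket's wire bail, rad: 0 folded down level to the basket's -x side, 1.57 upright over the middle, 3.14 folded to the +x side. Slightly stiff hinge: near upright it stays where it is left, low down it falls.
- bail_grip (a point): Middle of the black grip sleeve on the bail's cross bar: a round sleeve 14 mm thick, 80 mm long, parallel to the basket's y axis, 130 mm from the hinge line. The point is on the sleeve's axis.
- dryer: Airflow labware dryer, fixed to the bench: a pale box 230 x 230 mm and 60 mm high whose top is the perforated steel deck, with a control nose 120 mm wide out to 200 mm on its -x side (towards the robot). Origin: under the centre of the deck, at bench height; x and y run along the deck's sides.
- deck (a point): Centre of the perforated deck's top face, 60 mm above the bench. The basket must stand centred here, with its sides parallel to the deck's.
- start (a joint): Travel of the dryer's start plunger, m: 0 up, 0.012 fully pressed down. Sprung: about 2.5 N starts it, 8 N holds it fully down; it comes back by itself.
- start_top (a point): Middle of the top of the start plunger's round black cap (34 mm wide), 98 mm above the bench when up, on the control nose 160 mm in front (-x) of the deck's centre. It is pressed straight down; the grey collar round its stem ends 24 mm below this point.
- mat: Dark ribbed drain mat, fixed, 170 x 240 mm, 6 mm thick, carrying the nest of beakers. Origin: centre of its underside. Mat and dryer may change sides from start to start.
- tip_box: Bystander: box of pipette tips with blue lid, 85 x 122 mm, 69 mm high. Origin: centre of its underside. Leave it alone.
- tube_rack: Bystander: orange rack of small tubes, 60 x 110 mm, 56 mm high. Origin: centre of its underside. Leave it alone.
- reagent: Bystander: clear bottle with a red cap, 56 mm wide, 125 mm high. Origin: centre of its underside. Leave it alone.
Not all that is in view belongs to the job. What is shaped like the beaker2 but green or pink is not meant.

How it is judged:
By the outcome, as a careful person would: the job done as asked, in the order asked, and still so for the second after the job is handed in, with the robot touching nothing.
Of beaker3, beaker4 only 1 to 2 are there at a start; the rules pass over those that are not, and their reading is None.
At some moment in a run one of basket may be knocked a few centimetres aside while the robot is not near it.
It also fails if it takes over 210 s, if anything falls off the work surface, if the arm or the gripper's body presses on something with over 40 N, if the wrist force passes 120 N, or if a joint passes its speed limit or range.

## Working session

There is one attempt and no reset: what is moved stays moved. The work goes in short steps, Python scripts to look and compute and a tool call to move; the robot and the scene stay as the last step left them, time stands still between calls to the robot, and variables do not carry over. Pictures are saved under pics/ and viewed, on a budget of 14 in all, crops included, one or two more only if the job needs it, and the job is handed in when it is done.

Besides the shell and the picture viewer there is one more tool, called after "Emit:" by a JSON object that holds its "name" and its "arguments". send_rows: Moves the arm, as the interface text tells. Scaled input: -1 to 1 covers 0.3 m each way for a shift and pi rad each way for a turn. Its arguments: {"type":"object","properties":{"plan":{"type":"array"},"force":{"type":"number"}},"required":["plan"]}

```bash
ls; mkdir -p pics
cat > h.py <<'E'
import numpy as np, cv2
from workcell import sensors, camera, get_calibration, bot, recognise, place_of
def snap(name,fn,crop=None,s=1):
    im=camera(name)
    if crop: im=im[crop[1]:crop[3],crop[0]:crop[2]]
    if s!=1: im=cv2.resize(im,None,fx=s,fy=s,interpolation=cv2.INTER_CUBIC)
    cv2.imwrite('pics/'+fn,im); return im
def ray(name,p):
    c=get_calibration(name);R=np.array(c['R']);t=np.array(c['t']).ravel()
    d=R.T@np.array([(p[0]-c['cx'])/c['fx'],(p[1]-c['cy'])/c['fy'],1]); return -R.T@t,d
def atz(name,p,z):
    o,d=ray(name,p); return o+d*(z-o[2])/d[2]
def proj(name,X):
    c=get_calibration(name);v=np.array(c['R'])@np.array(X)+np.array(c['t']).ravel()
    return np.array([c['fx']*v[0]/v[2]+c['cx'],c['fy']*v[1]/v[2]+c['cy']])
E
python3 - <<'E'
from h import *
np.set_printoptions(precision=3,suppress=True)
a=snap('top','top0.png');b=snap('side','side0.png')
for c in ('top','side'): print(c,ray(c,(280,210)),get_calibration(c)['fx'])
zs=dict(beaker1=.006,beaker4=.006,basket=0,bail_grip=.055,deck=.06,dryer=0,start_top=.098,mat=0,tip_box=0,tube_rack=0,reagent=0)
for n,z in zs.items():
    for c in ('top','side'):
        print(n,c,[(round(r['p'],2),np.round(r['point']),atz(c,r['point'],z)[:2]) for r in place_of(n,c)[:4]])
o=sensors.get_obs();print(o['time'],o['ee_pos'],o['tcp_rot'],o['opening'])
E
```

```text
pics
top (array([0.471, 0.016, 0.981]), array([ 0.086, -0.032, -0.996])) 397.1574764907417
side (array([0.108, 0.738, 0.652]), array([ 0.401, -0.707, -0.583])) 397.1451783481631
beaker1 top [(0.87, array([180., 312.]), array([0.314, 0.232])), (0.77, array([169., 216.]), array([0.547, 0.257])), (0.76, array([140., 126.]), array([0.775, 0.327])), (0.58, array([175., 219.]), array([0.539, 0.242]))]
beaker1 side [(0.92, array([119., 270.]), array([0.765, 0.34 ])), (0.89, array([167., 308.]), array([0.588, 0.372])), (0.69, array([224., 277.]), array([0.538, 0.241])), (0.65, array([220., 260.]), array([0.578, 0.201]))]
beaker4 top [(0.87, array([180., 312.]), array([0.314, 0.232])), (0.77, array([169., 216.]), array([0.547, 0.257])), (0.76, array([140., 126.]), array([0.775, 0.327])), (0.58, array([175., 219.]), array([0.539, 0.242]))]
beaker4 side [(0.92, array([119., 270.]), array([0.765, 0.34 ])), (0.89, array([167., 308.]), array([0.588, 0.372])), (0.69, array([224., 277.]), array([0.538, 0.241])), (0.65, array([220., 260.]), array([0.578, 0.201]))]
basket top [(0.61, array([256., 215.
[... 422 characters left out ...]
., 118.]), array([0.761, 0.166]))]
start_top side []
mat top [(0.7, array([146., 216.]), array([0.55 , 0.315]))]
mat side [(0.58, array([196., 299.]), array([0.557, 0.319])), (0.3, array([162., 231.]), array([0.787, 0.177]))]
tip_box top [(0.72, array([283., 124.]), array([ 0.772, -0.03 ])), (0.31, array([172., 218.]), array([0.542, 0.25 ]))]
tip_box side [(0.68, array([212., 194.]), array([ 0.776, -0.028]))]
tube_rack top [(0.76, array([197., 118.]), array([0.795, 0.186]))]
tube_rack side [(0.79, array([162., 229.]), array([0.791, 0.17 ]))]
reagent top [(0.78, array([338., 117.]), array([ 0.789, -0.169]))]
reagent side []
1.2 [0.225 0.502 0.231] [179.999  -0.003  65.836] 0.08576513403891808
```

View pics/top0.png

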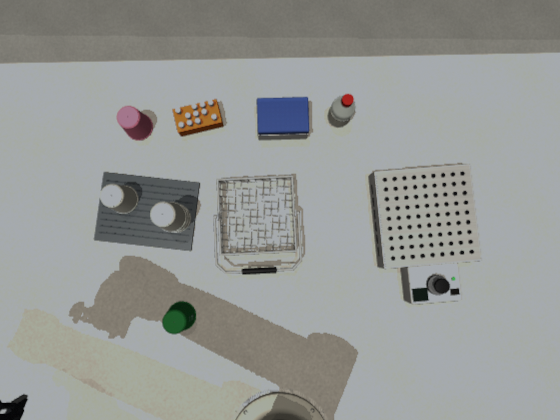

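View pics/side0.png

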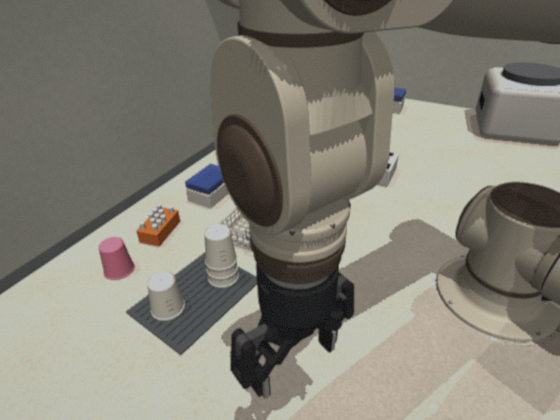

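Lookalikes: pink (135,122) and green (180,317), both off the mat and to be left alone. On the mat: a single white beaker at (113,195) and the white nest at (165,215). I'll check these in a close crop.

Run:
```python
from h import *
np.set_printoptions(precision=3,suppress=True)
a=cv2.imread('pics/top0.png');b=cv2.imread('pics/side0.png')
A=cv2.resize(a[170:250,90:200],None,fx=4,fy=4,interpolation=cv2.INTER_CUBIC)
B=cv2.resize(b[210:330,130:240],None,fx=3.2,fy=3.2,interpolation=cv2.INTER_CUBIC)
C=cv2.resize(a[160:310,200:500],(800,400))[:216]
im=np.zeros((600,800,3),np.uint8);im[:A.shape[0],:440]=A;im[:B.shape[0],445:445+B.shape[1]]=B
C=cv2.resize(a[165:285,205:315],None,fx=2.2,fy=2.2);im[330:330+min(264,600-330),:C.shape[1]]=C[:270]
cv2.imwrite('pics/c1.png',im)
# deck and mat outlines
g=cv2.cvtColor(a,cv2.COLOR_BGR2GRAY)
m=(g<75).astype(np.uint8);m[:,:90]=0;m[:,205:]=0;m[:165]=0;m[255:]=0
cn=max(cv2.findContours(m,0,2)[0],key=cv2.contourArea);r=cv2.minAreaRect(cn)
P=np.array([atz('top',p,.006)[:2] for p in cv2.boxPoints(r)]);print('mat',P,P.mean(0),[np.linalg.norm(P[i]-P[i-1]) for i in range(2)])
# holes on the deck
h=(g[165:270,372:485]<90).astype(np.uint8)
n,l,s,c=cv2.connectedComponentsWithStats(h)
pts=np.array([c[i]+[372,165] for i in range(1,n) if 5<=s[i,4]<=60])
W=np.array([atz('top',p,.06)[:2] for p in pts]);r=cv2.minAreaRect(W.astype(np.float32)*1000);print('deck holes',len(W),r)
```

```text
mat [[0.599 0.252]
 [0.598 0.188]
 [0.519 0.189]
 [0.52  0.252]] [0.559 0.22 ] [np.float64(0.07892251281299947), np.float64(0.06396805513189074)]
deck holes 82 ((518.01611328125, -359.05731201171875), (210.13775634765625, 184.6622314453125), 3.237001895904541)
```

View pics/c1.png

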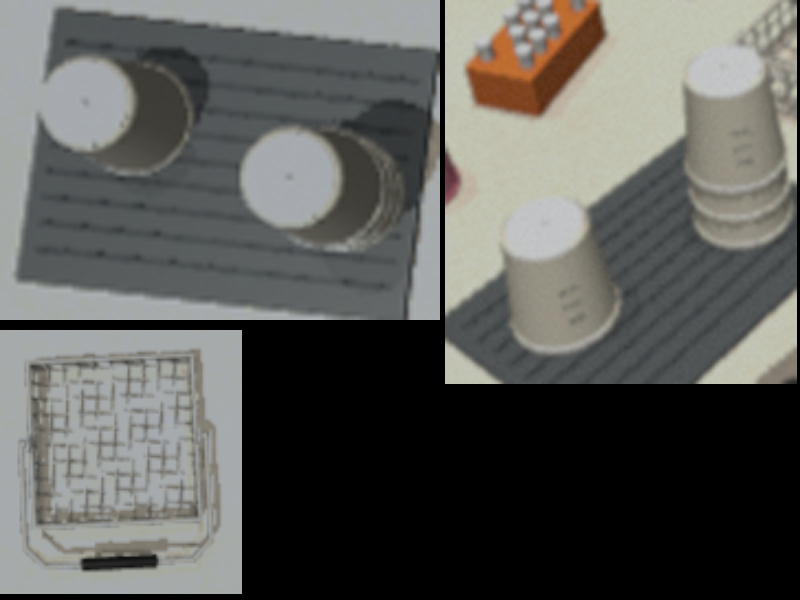

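Run:
```python
from h import *
np.set_printoptions(precision=4,suppress=True)
print('single',atz('top',(111.5,195.5),.086),'nest',atz('top',(162.5,214.25),.138))
C=np.array([atz('top',p,.05)[:2] for p in [(217.3,179.5),(294.5,174.5),(298.6,250.9),(221.8,253.2)]])
print('basket',C,C.mean(0),[np.linalg.norm(C[i]-C[i-1]) for i in range(4)])
f=lambda a,b:np.degrees(np.arctan2(*(C[a]-C[b])[::-1]))
print('yaw',f(0,3),f(1,2),f(0,1)-90,f(3,2)-90)
G=[atz('top',p,.055)[:2] for p in [(242.3,271.8),(276.4,269.5)]];print('grip',G,sum(G)/2)
a=cv2.imread('pics/top0.png');g=cv2.cvtColor(a,cv2.COLOR_BGR2GRAY)
x0,y0=378,160
h=(g[y0:270,x0:485]<100).astype(np.uint8)
n,l,s,c=cv2.connectedComponentsWithStats(h)
pts=np.array([c[i]+[x0,y0] for i in range(1,n) if 5<=s[i,4]<=40])
W=np.array([atz('top',p,.06)[:2] for p in pts])
# keep only points with lattice neighbours; fit yaw by nearest-neighbour directions
D=W[None]-W[:,None];d=np.linalg.norm(D,axis=2);np.fill_diagonal(d,9)
nn=d.min(1);pitch=np.median(nn);k=(d<1.15*pitch)&(d>.85*pitch)
an=np.degrees(np.arctan2(D[...,1],D[...,0]))[k];an=(an+45)%90-45
yaw=np.median(an);th=np.radians(yaw);print(len(W),'pitch',pitch,'yaw',yaw)
L=W@np.array([[np.cos(th),-np.sin(th)],[np.sin(th),np.cos(th)]])
for ax in(0,1):
    v=np.sort(L[:,ax]);gr=np.split(v,np.where(np.diff(v)>.008)[0]+1);print(ax,[(len(q),round(q.mean(),4)) for q in gr])
print('cap',atz('top',(440,286),.098), 'base yaw dir from cap->')
for nm in('deck','start_top'): print(nm,[atz('top',r['point'],.06 if nm=='deck' else .098) for r in place_of(nm,'top')[:2]])
np.save('W.npy',W);print(th)
```

```text
single [0.5908 0.3665 0.086 ] nest [0.5412 0.2381 0.138 ]
basket [[ 0.6278  0.1318]
 [ 0.6355 -0.051 ]
 [ 0.455  -0.0553]
 [ 0.4541  0.1239]] [0.5431 0.0373] [np.float64(0.17381717390892307), np.float64(0.18297624800730913), np.float64(0.18053097891548253), np.float64(0.17922460830398004)]
yaw 2.6058584727526806 1.3680829575350248 2.405225692540853 0.2675279424680497
grip [array([0.4102, 0.0767]), array([ 0.4135, -0.0023])] [0.4119 0.0372]
82 pitch 0.022546913194539532 yaw 3.3171921229017585
0 [(1, np.float64(0.3916)), (9, np.float64(0.4174)), (9, np.float64(0.4403)), (9, np.float64(0.4632)), (9, np.float64(0.4864)), (9, np.float64(0.5093)), (9, np.float64(0.5323)), (9, np.float64(0.5552)), (9, np.float64(0.5783)), (9, np.float64(0.6012))]
1 [(9, np.float64(-0.4802)), (9, np.float64(-0.4573)), (9, np.float64(-0.4342)), (9, np.float64(-0.4113)), (9, np.float64(-0.3884)), (9, np.float64(-0.3652)), (9, np.float64(-0.3423)), (10, np.float64(-0.3196)), (9, np.float64(-0.2963))]
cap [ 0.3708 -0.3617  0.098 ] base yaw dir from cap->
deck [array([0.5813, 0.3505, 0.06  ]), array([ 0.5299, -0.3642,  0.06  ])]
start_top [array([ 0.3761, -0.3518,  0.098 ]), array([0.7609, 0.1665, 0.098 ])]
0.057895924465856084
```

Nest holds three beakers (three rims in side view), so with the single there are four. Deck centre comes out at (0.531,-0.358), yaw 3.3°, and the basket at (0.543,0.037), yaw about 2°.

```bash
cat >> h.py <<'E'
from scipy.spatial.transform import Rotation as Ro
def plan(*wps):
    "wps: (x,y,z,yaw) with tool pointing down -> rows' normalised numbers and row counts"
    o=sensors.get_obs();p=np.array(o['ee_pos']);R=Ro.from_euler('xyz',o['tcp_rot'],degrees=True)
    print('now',np.round(o['time'],2),np.round(p,4),np.round(o['tcp_rot'],2),'F',np.round(o['wrist_force'],1),'op',round(o['opening'],4))
    lp=p;lr=R
    for w in wps:
        T=Ro.from_euler('xyz',[180,0,w[3]],degrees=True);s=R.inv().apply(np.array(w[:3])-p)/.3;r=(R.inv()*T).as_rotvec()/np.pi
        k=max(np.linalg.norm(np.array(w[:3])-lp)/.05,np.degrees((lr.inv()*T).magnitude())/8.59)
        print(w,np.round(s,3).tolist(),np.round(r,3).tolist(),'rows',round(k,1));lp=np.array(w[:3]);lr=T
E
python3 -c "
from h import *
plan((.591,.3665,.16,47),(.591,.3665,.05,47))"
```

```text
now 1.3 [0.2252 0.5018 0.2313] [180.    -0.    65.83] F [ 0.1 -0.   1. ] op 0.0851
(0.591, 0.3665, 0.16, 47) [0.088, 1.297, 0.238] [0.0, -0.0, 0.105] rows 7.9
(0.591, 0.3665, 0.05, 47) [0.088, 1.297, 0.604] [0.0, -0.0, 0.105] rows 2.2
```

Emit:
{"name": "send_rows", "arguments": {"plan": [[[0.08,0.9,0.15],[0,0,0.105],-1],[[0.08,0.9,0.15],[0,0,0.105],-1],[[0.08,0.9,0.15],[0,0,0.105],-1],[[0.08,0.9,0.15],[0,0,0.105],-1],[[0.08,0.9,0.15],[0,0,0.105],-1],[[0.08,0.9,0.15],[0,0,0.105],-1],[[0.08,0.9,0.15],[0,0,0.105],-1],[[0.08,0.9,0.15],[0,0,0.105],-1]], "force": 30}}

```text
time: 2.1
ee_pos: [0.4814, 0.4128, 0.1859]
tcp_rot: [-180.0, 0.0, 46.9]
wrist_force: [0.4, 0.5, -0.2]
opening: 0.0854
```

```bash
python3 -c "
from h import *
plan((.591,.3665,.16,47),(.591,.3665,.05,47))"
```

```text
now 2.1 [0.4814 0.4128 0.1859] [-1.7998e+02  5.0000e-02  4.6870e+01] F [ 0.4  0.5 -0.2] op 0.0854
(0.591, 0.3665, 0.16, 47) [0.137, 0.372, 0.086] [-0.0, 0.0, -0.001] rows 2.4
(0.591, 0.3665, 0.05, 47) [0.137, 0.372, 0.453] [-0.0, 0.0, -0.001] rows 2.2
```

Emit:
{"name": "send_rows", "arguments": {"plan": [[[0.137,0.372,0.086],[0,0,0],-1],[[0.137,0.372,0.086],[0,0,0],-1],[[0.137,0.372,0.086],[0,0,0],-1],[[0.137,0.372,0.086],[0,0,0],-1],[[0.137,0.372,0.2],[0,0,0],-1],[[0.137,0.372,0.3],[0,0,0],-1],[[0.137,0.372,0.4],[0,0,0],-1],[[0.137,0.372,0.453],[0,0,0],-1],[[0.137,0.372,0.453],[0,0,0],-1]]}}

```text
time: 3.0
ee_pos: [0.5888, 0.3674, 0.0486]
tcp_rot: [-179.9, 0.2, 47.0]
wrist_force: [-0.7, 0.6, -0.8]
opening: 0.0851
```

Emit:
{"name": "send_rows", "arguments": {"plan": [[[0,0,0],[0,0,0],1],[[0,0,0],[0,0,0],1],[[0,0,0],[0,0,0],1],[[0,0,0],[0,0,0],1],[[0,0,0],[0,0,0],1],[[0,0,0],[0,0,0],1]], "force": 30}}

```text
time: 3.6
ee_pos: [0.5917, 0.3677, 0.0533]
tcp_rot: [180.0, -0.2, 46.9]
wrist_force: [-2.0, -0.3, 6.4]
opening: 0.0562
```

```bash
python3 -c "
from h import *
plan((.591,.3665,.05,47));snap('top','t1.png',(60,120,330,300),2.9)"
```

```text
now 3.6 [0.5917 0.3677 0.0533] [179.96  -0.2   46.93] F [-2.  -0.3  6.4] op 0.0562
(0.591, 0.3665, 0.05, 47) [-0.004, 0.001, 0.011] [0.0, -0.001, -0.0] rows 0.1
```

Emit:
{"name": "send_rows", "arguments": {"plan": [[[0,0,-0.1],[0,0,0],1],[[0,0,-0.2],[0,0,0],1],[[0,0,-0.3],[0,0,0],1],[[0,0,-0.4],[0,0,0],1],[[0,0,-0.4],[0,0,0],1]]}}

```text
time: 4.15
ee_pos: [0.5925, 0.3679, 0.1772]
tcp_rot: [179.9, -0.5, 46.9]
wrist_force: [-0.3, 0.5, 0.3]
opening: 0.0563
```

```bash
python3 -c "
from h import *
plan((.5875,-.0045,.175,47))
snap('side','s1.png')
for n,z in (('basket',0),('bail_grip',.055)): print(n,[(round(r['p'],2),atz('top',r['point'],z).round(3)) for r in (camera('top'),place_of(n,'top'))[1][:2]])"
```

```text
now 4.15 [0.5925 0.3679 0.1772] [179.87  -0.51  46.93] F [-0.3  0.5  0.3] op 0.0563
(0.5875, -0.0045, 0.175, 47) [-0.918, 0.836, 0.001] [0.001, -0.003, -0.0] rows 7.4
basket [(0.76, array([0.54 , 0.047, 0.   ]))]
bail_grip [(0.62, array([0.412, 0.032, 0.055]))]
```

View pics/s1.png

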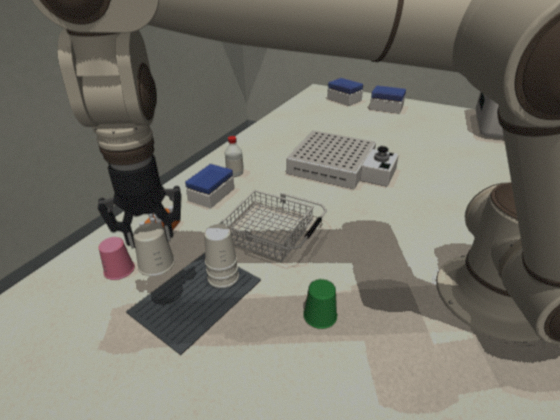

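The side view shows beaker4 held clear of the mat (foot near (150,228)), with the nest untouched at (220,258).

Emit:
{"name": "send_rows", "arguments": {"plan": [[[0,0,-0.12],[0,0,0],1],[[-0.918,0.836,-0.12],[0,0,0],1],[[-0.918,0.836,-0.12],[0,0,0],1],[[-0.918,0.836,-0.12],[0,0,0],1],[[-0.918,0.836,-0.12],[0,0,0],1],[[-0.918,0.836,-0.12],[0,0,0],1],[[-0.918,0.836,-0.12],[0,0,0],1],[[-0.918,0.836,-0.12],[0,0,0],1],[[-0.918,0.836,-0.12],[0,0,0],1],[[-0.918,0.836,-0.12],[0,0,0],1]]}}

```text
time: 5.4
ee_pos: [0.5855, -0.0085, 0.2054]
tcp_rot: [-180.0, 0.1, 46.7]
wrist_force: [-0.3, 0.2, -1.3]
opening: 0.0564
```

```bash
python3 -c "
from h import *
plan((.5875,-.0045,.1,47),(.5875,-.0045,.052,47))"
```

```text
now 5.4 [ 0.5855 -0.0085  0.2054] [-1.7995e+02  8.0000e-02  4.6700e+01] F [-0.3  0.2 -1.3] op 0.0564
(0.5875, -0.0045, 0.1, 47) [0.015, -0.004, 0.351] [-0.0, 0.0, -0.002] rows 2.1
(0.5875, -0.0045, 0.052, 47) [0.015, -0.004, 0.511] [-0.0, 0.0, -0.002] rows 1.0
```

Emit:
{"name": "send_rows", "arguments": {"plan": [[[0.007,-0.002,0.15],[0,0,0],1],[[0.007,-0.002,0.3],[0,0,0],1],[[0.007,-0.002,0.42],[0,0,0],1],[[0.007,-0.002,0.47],[0,0,0],1],[[0.007,-0.002,0.49],[0,0,0],1],[[0.007,-0.002,0.505],[0,0,0],1],[[0.007,-0.002,0.505],[0,0,0],1],[[0.007,-0.002,0.505],[0,0,0],1]]}}

```text
time: 6.2
ee_pos: [0.588, -0.0035, 0.0565]
tcp_rot: [179.9, -0.1, 46.9]
wrist_force: [-0.7, 0.2, -0.4]
opening: 0.0563
```

```bash
python3 -c "
from h import *
plan((.5875,-.0045,.052,47))"
```

```text
now 6.2 [ 0.588  -0.0035  0.0565] [ 1.799e+02 -9.000e-02  4.694e+01] F [-0.7  0.2 -0.4] op 0.0563
(0.5875, -0.0045, 0.052, 47) [-0.004, 0.001, 0.015] [0.001, -0.0, -0.0] rows 0.1
```

Emit:
{"name": "send_rows", "arguments": {"plan": [[[0,0,0.012],[0,0,0],1],[[0,0,0.018],[0,0,0],1],[[0,0,0.018],[0,0,0],1]]}}

```text
time: 6.5
ee_pos: [0.588, -0.0036, 0.0512]
tcp_rot: [179.9, -0.1, 46.9]
wrist_force: [-1.7, 0.5, 7.6]
opening: 0.056
```

Emit:
{"name": "send_rows", "arguments": {"plan": [[[0,0,0],[0,0,0],-0.65],[[0,0,0],[0,0,0],-0.65],[[0,0,0],[0,0,0],-0.65],[[0,0,0],[0,0,0],-0.65],[[0,0,-0.1],[0,0,0],-0.65],[[0,0,-0.2],[0,0,0],-0.65],[[0,0,-0.35],[0,0,0],-0.65],[[0,0,-0.5],[0,0,0],-1],[[0,0,-0.65],[0,0,0],-1]]}}

```text
time: 7.4
ee_pos: [0.5867, -0.0035, 0.2462]
tcp_rot: [-180.0, 0.0, 46.9]
wrist_force: [1.1, -1.4, -0.0]
opening: 0.0854
```

```bash
python3 -c "
from h import *
plan((.541,.238,.25,47),(.541,.238,.104,47))"
```

```text
now 7.4 [ 0.5867 -0.0035  0.2462] [-180.      0.     46.93] F [ 1.1 -1.4 -0. ] op 0.0854
(0.541, 0.238, 0.25, 47) [0.484, -0.661, -0.013] [-0.0, 0.0, -0.0] rows 4.9
(0.541, 0.238, 0.104, 47) [0.484, -0.661, 0.474] [-0.0, 0.0, -0.0] rows 2.9
```

Emit:
{"name": "send_rows", "arguments": {"plan": [[[0.484,-0.661,0],[0,0,0],-1],[[0.484,-0.661,0],[0,0,0],-1],[[0.484,-0.661,0],[0,0,0],-1],[[0.484,-0.661,0],[0,0,0],-1],[[0.484,-0.661,0],[0,0,0],-1],[[0.484,-0.661,0],[0,0,0],-1],[[0.484,-0.661,0.15],[0,0,0],-1],[[0.484,-0.661,0.28],[0,0,0],-1],[[0.484,-0.661,0.4],[0,0,0],-1],[[0.484,-0.661,0.46],[0,0,0],-1]]}}

```text
time: 8.4
ee_pos: [0.5401, 0.2368, 0.1027]
tcp_rot: [-179.9, 0.2, 46.9]
wrist_force: [-0.3, 0.2, 0.0]
opening: 0.0854
```

Emit:
{"name": "send_rows", "arguments": {"plan": [[[0,0,0],[0,0,0],1],[[0,0,0],[0,0,0],1],[[0,0,0],[0,0,0],1],[[0,0,0],[0,0,0],1],[[0,0,0],[0,0,0],1],[[0,0,0],[0,0,0],1]], "force": 30}}

```text
time: 9.0
ee_pos: [0.542, 0.2382, 0.1076]
tcp_rot: [180.0, -0.1, 46.9]
wrist_force: [1.3, -0.2, 4.6]
opening: 0.0542
```

Emit:
{"name": "send_rows", "arguments": {"plan": [[[0,0,-0.02],[0,0,0],1],[[0,0,-0.04],[0,0,0],1],[[0,0,-0.08],[0,0,0],1],[[0,0,-0.12],[0,0,0],1],[[0,0,-0.16],[0,0,0],1],[[0,0,-0.2],[0,0,0],1],[[0,0,-0.2],[0,0,0],1],[[0,0,-0.2],[0,0,0],1]]}}

```text
time: 9.8
ee_pos: [0.5415, 0.238, 0.1667]
tcp_rot: [180.0, -0.0, 46.9]
wrist_force: [0.3, 0.2, -0.7]
opening: 0.0544
```

```bash
python3 -c "
from h import *
a=snap('side','s2.png',(110,130,300,300),2);b=snap('top','t2.png',(90,150,320,290),1.8)
im=np.zeros((600,420,3),np.uint8);im[:340,:380]=a;im[345:345+252,:414]=b;cv2.imwrite('pics/c2.png',im)
plan((.5845,.0815,.3,47))"
```

```text
now 9.9 [0.5412 0.2378 0.1658] [-1.7998e+02  5.0000e-02  4.6930e+01] F [-0.  -0.8 -0.5] op 0.0545
(0.5845, 0.0815, 0.3, 47) [-0.282, 0.461, -0.447] [-0.0, 0.0, -0.0] rows 4.2
```

View pics/c2.png

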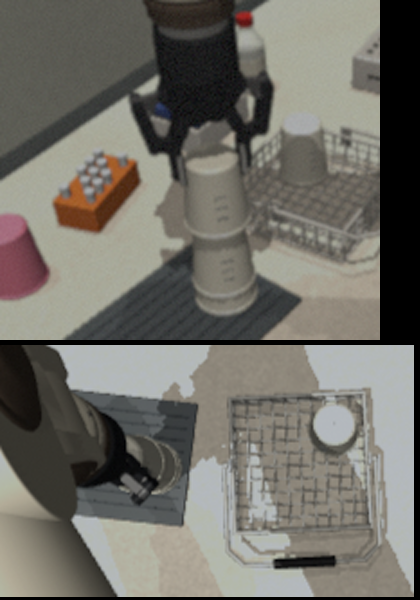

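Beaker3 came off alone: the lower two are still stacked (rims at crop rows 290 and 305), and beaker4 stands in the basket's far-right slot (crop (333,425)).

Emit:
{"name": "send_rows", "arguments": {"plan": [[[0,0,-0.15],[0,0,0],1],[[0,0,-0.2],[0,0,0],1],[[-0.282,0.461,-0.2],[0,0,0],1],[[-0.282,0.461,-0.2],[0,0,0],1],[[-0.282,0.461,-0.2],[0,0,0],1],[[-0.282,0.461,-0.2],[0,0,0],1],[[-0.282,0.461,-0.2],[0,0,0],1],[[-0.282,0.461,-0.2],[0,0,0],1],[[-0.282,0.461,-0.05],[0,0,0],1],[[-0.282,0.461,0.06],[0,0,0],1]]}}

```text
time: 10.9
ee_pos: [0.5843, 0.0833, 0.147]
tcp_rot: [180.0, -0.0, 47.0]
wrist_force: [0.5, 0.5, -0.8]
opening: 0.0545
```

```bash
python3 -c "
from h import *
plan((.5845,.0815,.058,47))"
```

```text
now 10.9 [0.5843 0.0833 0.147 ] [ 1.800e+02 -3.000e-02  4.704e+01] F [ 0.5  0.5 -0.8] op 0.0545
(0.5845, 0.0815, 0.058, 47) [-0.004, 0.005, 0.297] [0.0, -0.0, 0.0] rows 1.8
```

Emit:
{"name": "send_rows", "arguments": {"plan": [[[-0.004,0.005,0.12],[0,0,0],1],[[-0.004,0.005,0.22],[0,0,0],1],[[-0.004,0.005,0.28],[0,0,0],1],[[-0.004,0.005,0.3],[0,0,0],1],[[-0.004,0.005,0.311],[0,0,0],1],[[-0.004,0.005,0.317],[0,0,0],1],[[-0.004,0.005,0.317],[0,0,0],1]]}}

```text
time: 11.6
ee_pos: [0.5854, 0.0803, 0.0547]
tcp_rot: [180.0, -0.1, 47.0]
wrist_force: [-0.7, 1.1, 0.0]
opening: 0.0541
```

Emit:
{"name": "send_rows", "arguments": {"plan": [[[0,0,0],[0,0,0],-0.65],[[0,0,0],[0,0,0],-0.65],[[0,0,0],[0,0,0],-0.65],[[0,0,0],[0,0,0],-0.65],[[0,0,-0.1],[0,0,0],-0.65],[[0,0,-0.2],[0,0,0],-0.65],[[0,0,-0.35],[0,0,0],-0.65],[[0,0,-0.5],[0,0,0],-1],[[0,0,-0.55],[0,0,0],-1]]}}

```text
time: 12.5
ee_pos: [0.5859, 0.0799, 0.2237]
tcp_rot: [179.8, -0.3, 46.9]
wrist_force: [0.2, 0.2, -1.3]
opening: 0.0852
```

```bash
python3 -c "
from h import *
camera('top');print([atz('top',r['point'],.0).round(3) for r in place_of('basket','top')[:2]],[atz('top',r['point'],.055).round(3) for r in place_of('bail_grip','top')[:2]])
plan((.541,.238,.215,47),(.541,.238,.08,47))"
```

```text
[array([0.541, 0.041, 0.   ])] []
now 12.65 [0.5855 0.0798 0.2193] [ 1.7992e+02 -9.0000e-02  4.6930e+01] F [ 0.1 -0.1 -1. ] op 0.0856
(0.541, 0.238, 0.215, 47) [0.284, -0.468, 0.014] [0.0, -0.001, -0.0] rows 3.3
(0.541, 0.238, 0.08, 47) [0.283, -0.469, 0.464] [0.0, -0.001, -0.0] rows 2.7
```

Emit:
{"name": "send_rows", "arguments": {"plan": [[[0.284,-0.468,0],[0,0,0],-1],[[0.284,-0.468,0],[0,0,0],-1],[[0.284,-0.468,0],[0,0,0],-1],[[0.284,-0.468,0],[0,0,0],-1],[[0.284,-0.468,0],[0,0,0],-1],[[0.284,-0.468,0.15],[0,0,0],-1],[[0.284,-0.468,0.28],[0,0,0],-1],[[0.284,-0.468,0.4],[0,0,0],-1],[[0.284,-0.468,0.46],[0,0,0],-1],[[0.284,-0.468,0.46],[0,0,0],-1]]}}

```text
time: 13.65
ee_pos: [0.5389, 0.2356, 0.0763]
tcp_rot: [-179.9, 0.4, 46.8]
wrist_force: [0.8, -0.2, -0.8]
opening: 0.0855
```

Emit:
{"name": "send_rows", "arguments": {"plan": [[[0,0,0],[0,0,0],1],[[0,0,0],[0,0,0],1],[[0,0,0],[0,0,0],1],[[0,0,0],[0,0,0],1],[[0,0,0],[0,0,0],1],[[0,0,0],[0,0,0],1]]}}

```text
time: 14.25
ee_pos: [0.5414, 0.2383, 0.0819]
tcp_rot: [179.9, -0.2, 46.9]
wrist_force: [1.6, -0.3, 6.0]
opening: 0.0543
```

Emit:
{"name": "send_rows", "arguments": {"plan": [[[0,0,-0.02],[0,0,0],1],[[0,0,-0.04],[0,0,0],1],[[0,0,-0.08],[0,0,0],1],[[0,0,-0.12],[0,0,0],1],[[0,0,-0.16],[0,0,0],1],[[0,0,-0.2],[0,0,0],1],[[0,0,-0.2],[0,0,0],1],[[0,0,-0.2],[0,0,0],1]]}}

```text
time: 15.05
ee_pos: [0.5407, 0.238, 0.1406]
tcp_rot: [180.0, -0.0, 46.9]
wrist_force: [-0.8, 0.1, -0.6]
opening: 0.0542
```

```bash
python3 -c "
from h import *
a=snap('side','s3.png',(110,130,300,300),2);b=snap('top','t3.png',(90,150,320,290),1.8)
im=np.zeros((600,420,3),np.uint8);im[:340,:380]=a;im[345:345+252,:414]=b;cv2.imwrite('pics/c3.png',im)
plan((.5015,-.0075,.22,47))"
```

```text
now 15.15 [0.5403 0.2378 0.1397] [-1.7998e+02  5.0000e-02  4.6930e+01] F [-0.6  0.1 -1.5] op 0.0542
(0.5015, -0.0075, 0.22, 47) [-0.686, 0.464, -0.267] [-0.0, 0.0, -0.0] rows 5.2
```

View pics/c3.png

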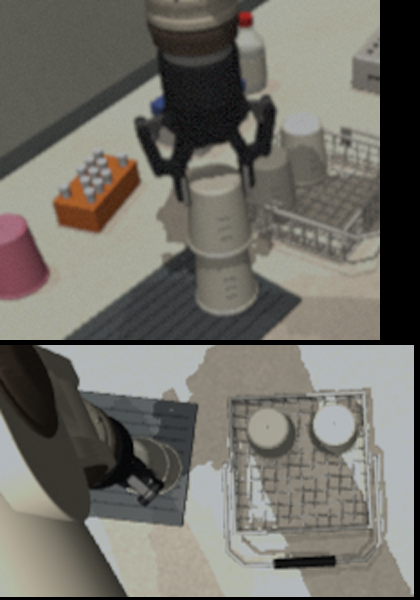

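Beaker2 is lifted off alone, beaker1 stands by itself on the mat, and two beakers stand in the basket's far row (crop (270,427) and (335,425)).

Emit:
{"name": "send_rows", "arguments": {"plan": [[[0,0,-0.15],[0,0,0],1],[[0,0,-0.267],[0,0,0],1],[[-0.686,0.464,-0.267],[0,0,0],1],[[-0.686,0.464,-0.267],[0,0,0],1],[[-0.686,0.464,-0.267],[0,0,0],1],[[-0.686,0.464,-0.267],[0,0,0],1],[[-0.686,0.464,-0.267],[0,0,0],1],[[-0.686,0.464,-0.267],[0,0,0],1],[[-0.686,0.464,-0.267],[0,0,0],1],[[-0.686,0.464,-0.1],[0,0,0],1]]}}

```text
time: 16.15
ee_pos: [0.5047, -0.007, 0.1753]
tcp_rot: [179.6, -0.4, 46.9]
wrist_force: [0.8, 0.2, -0.9]
opening: 0.0547
```

```bash
python3 -c "
from h import *
plan((.5015,-.0075,.0535,47))"
```

```text
now 16.15 [ 0.5047 -0.007   0.1753] [179.59  -0.39  46.94] F [ 0.8  0.2 -0.9] op 0.0547
(0.5015, -0.0075, 0.0535, 47) [-0.011, -0.009, 0.406] [0.002, -0.002, -0.0] rows 2.4
```

Emit:
{"name": "send_rows", "arguments": {"plan": [[[0,0,0.12],[0,0,0],1],[[0,0,0.24],[0,0,0],1],[[0,0,0.33],[0,0,0],1],[[0,0,0.37],[0,0,0],1],[[0,0,0.385],[0,0,0],1],[[0,0,0.392],[0,0,0],1],[[0,0,0.392],[0,0,0],1]]}}

```text
time: 16.85
ee_pos: [0.5018, -0.0069, 0.0545]
tcp_rot: [180.0, -0.0, 47.0]
wrist_force: [-4.1, 0.9, 2.9]
opening: 0.0544
```

Emit:
{"name": "send_rows", "arguments": {"plan": [[[0,0,0],[0,0,0],-0.65],[[0,0,0],[0,0,0],-0.65],[[0,0,0],[0,0,0],-0.65],[[0,0,0],[0,0,0],-0.65],[[0,0,-0.1],[0,0,0],-0.65],[[0,0,-0.2],[0,0,0],-0.65],[[0,0,-0.35],[0,0,0],-0.65],[[0,0,-0.5],[0,0,0],-1],[[0,0,-0.5],[0,0,0],-1]]}}

```text
time: 17.75
ee_pos: [0.5037, -0.0075, 0.2093]
tcp_rot: [179.6, -0.3, 46.9]
wrist_force: [0.1, -0.0, 0.2]
opening: 0.0856
```

```bash
python3 -c "
from h import *
camera('top');print([atz('top',r['point'],.0).round(3) for r in place_of('basket','top')[:2]],[atz('top',r['point'],.055).round(3) for r in place_of('bail_grip','top')[:2]])
plan((.541,.238,.2,47),(.541,.238,.05,47))"
```

```text
[array([ 0.536, -0.361,  0.   ])] [array([0.549, 0.301, 0.055])]
now 17.9 [ 0.5018 -0.0075  0.2026] [180.    -0.    46.93] F [-0.8  0.2 -0.9] op 0.0857
(0.541, 0.238, 0.2, 47) [0.687, -0.463, 0.009] [0.0, -0.0, -0.0] rows 5.0
(0.541, 0.238, 0.05, 47) [0.687, -0.463, 0.509] [0.0, -0.0, -0.0] rows 3.0
```

Emit:
{"name": "send_rows", "arguments": {"plan": [[[0.687,-0.463,0],[0,0,0],-1],[[0.687,-0.463,0],[0,0,0],-1],[[0.687,-0.463,0],[0,0,0],-1],[[0.687,-0.463,0],[0,0,0],-1],[[0.687,-0.463,0],[0,0,0],-1],[[0.687,-0.463,0],[0,0,0],-1],[[0.687,-0.463,0.15],[0,0,0],-1],[[0.687,-0.463,0.3],[0,0,0],-1],[[0.687,-0.463,0.42],[0,0,0],-1],[[0.687,-0.463,0.495],[0,0,0],-1]]}}

```text
time: 18.9
ee_pos: [0.5386, 0.2366, 0.0494]
tcp_rot: [-179.9, 0.3, 46.9]
wrist_force: [0.6, 0.7, 1.1]
opening: 0.0858
```

Emit:
{"name": "send_rows", "arguments": {"plan": [[[0,0,0],[0,0,0],-1],[[0,0,0],[0,0,0],1],[[0,0,0],[0,0,0],1],[[0,0,0],[0,0,0],1],[[0,0,0],[0,0,0],1],[[0,0,0],[0,0,0],1],[[0,0,0],[0,0,0],1]]}}

```text
time: 19.6
ee_pos: [0.5419, 0.2383, 0.0564]
tcp_rot: [179.9, -0.2, 46.9]
wrist_force: [0.8, -0.2, 6.8]
opening: 0.0545
```

Emit:
{"name": "send_rows", "arguments": {"plan": [[[0,0,-0.05],[0,0,0],1],[[0,0,-0.15],[0,0,0],1],[[0,0,-0.3],[0,0,0],1],[[0,0,-0.45],[0,0,0],1],[[0,0,-0.5],[0,0,0],1],[[0,0,-0.5],[0,0,0],1]]}}

```text
time: 20.2
ee_pos: [0.5419, 0.2384, 0.2086]
tcp_rot: [179.9, -0.3, 46.9]
wrist_force: [-0.2, 0.0, -0.5]
opening: 0.0541
```

```bash
python3 -c "
from h import *
a=snap('side','s4.png',(110,110,300,280),2);b=snap('top','t4.png',(200,150,320,290),3)
im=np.zeros((420,750,3),np.uint8);im[:340,:380]=a;im[:,385:745]=b;cv2.imwrite('pics/c4.png',im)
plan((.4985,.0785,.2,47))"
```

```text
now 20.3 [0.5409 0.2379 0.2042] [-180.      0.     46.93] F [-0.4 -0.2 -1.3] op 0.0542
(0.4985, 0.0785, 0.2, 47) [-0.485, 0.26, 0.014] [-0.0, 0.0, -0.0] rows 3.3
```

View pics/c4.png

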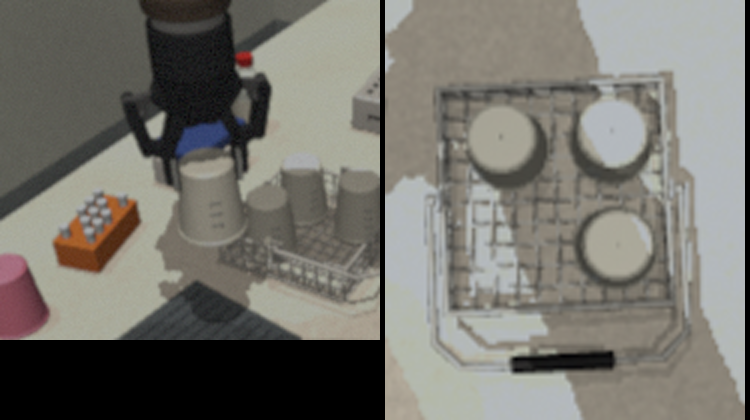

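Mat is empty of beakers. Three stand separately in the basket (feet at crop (503,137), (612,130), (619,245)), the near-left slot is free, and the basket has not moved.

Emit:
{"name": "send_rows", "arguments": {"plan": [[[-0.485,0.26,0],[0,0,0],1],[[-0.485,0.26,0],[0,0,0],1],[[-0.485,0.26,0],[0,0,0],1],[[-0.485,0.26,0],[0,0,0],1],[[-0.485,0.26,0],[0,0,0],1],[[-0.485,0.26,0.15],[0,0,0],1],[[-0.485,0.26,0.25],[0,0,0],1],[[-0.485,0.26,0.25],[0,0,0],1]]}}

```text
time: 21.1
ee_pos: [0.4962, 0.079, 0.1243]
tcp_rot: [-179.7, 0.4, 47.0]
wrist_force: [-1.1, -1.2, -0.1]
opening: 0.0543
```

Emit:
{"name": "send_rows", "arguments": {"plan": [[[0,0,0.12],[0,0,0],1],[[0,0,0.2],[0,0,0],1],[[0,0,0.235],[0,0,0],1],[[0,0,0.25],[0,0,0],1],[[0,0,0.257],[0,0,0],1],[[0,0,0.257],[0,0,0],1]]}}

```text
time: 21.7
ee_pos: [0.499, 0.0788, 0.0545]
tcp_rot: [180.0, -0.1, 46.9]
wrist_force: [-4.6, 0.6, 4.6]
opening: 0.054
```

```bash
python3 -c "
from h import *
plan((.4985,.0785,.053,47))
for p in [(239.3,195.7),(275.7,193.3),(278,231.7)]: print(atz('top',p,.084))"
```

```text
now 21.7 [0.499  0.0788 0.0545] [ 1.7996e+02 -6.0000e-02  4.6950e+01] F [-4.6  0.6  4.6] op 0.054
(0.4985, 0.0785, 0.053, 47) [-0.002, -0.001, 0.005] [0.0, -0.0, -0.0] rows 0.0
[0.5837604  0.07821932 0.084     ]
[ 0.58728186 -0.00456525  0.084     ]
[ 0.49990018 -0.00751263  0.084     ]
```

Emit:
{"name": "send_rows", "arguments": {"plan": [[[0,0,0],[0,0,0],-0.65],[[0,0,0],[0,0,0],-0.65],[[0,0,0],[0,0,0],-0.65],[[0,0,0],[0,0,0],-0.65],[[0,0,-0.1],[0,0,0],-0.65],[[0,0,-0.2],[0,0,0],-0.65],[[0,0,-0.35],[0,0,0],-0.65],[[0,0,-0.45],[0,0,0],-1],[[0,0,-0.45],[0,0,0],-1]]}}

```text
time: 22.6
ee_pos: [0.5002, 0.0786, 0.192]
tcp_rot: [179.8, -0.3, 46.9]
wrist_force: [-0.3, 0.1, 0.2]
opening: 0.0856
```

```bash
python3 -c "
from h import *
plan((.3,.1,.2,2),(.412,.0375,.15,2))"
```

```text
now 22.6 [0.5002 0.0786 0.192 ] [179.76  -0.31  46.93] F [-0.3  0.1  0.2] op 0.0856
(0.3, 0.1, 0.2, 2) [-0.404, -0.536, -0.031] [0.001, -0.002, 0.25] rows 5.2
(0.412, 0.0375, 0.15, 2) [-0.302, -0.122, 0.138] [0.001, -0.002, 0.25] rows 2.8
```

Emit:
{"name": "send_rows", "arguments": {"plan": [[[-0.404,-0.536,-0.03],[0,0,0.25],-1],[[-0.404,-0.536,-0.03],[0,0,0.25],-1],[[-0.404,-0.536,-0.03],[0,0,0.25],-1],[[-0.404,-0.536,-0.03],[0,0,0.25],-1],[[-0.404,-0.536,-0.03],[0,0,0.25],-1],[[-0.404,-0.536,-0.03],[0,0,0.25],-1],[[-0.404,-0.536,-0.03],[0,0,0.25],-1],[[-0.404,-0.536,-0.03],[0,0,0.25],-1]]}}

```text
time: 23.4
ee_pos: [0.2983, 0.0996, 0.1959]
tcp_rot: [180.0, 0.0, 2.0]
wrist_force: [0.1, 0.7, -0.5]
opening: 0.0856
```

```bash
python3 -c "
from h import *
snap('top','t5.png',(200,150,320,290),4)
print([atz('top',r['point'],.0).round(3) for r in place_of('basket','top')[:2]],[atz('top',r['point'],.055).round(3) for r in place_of('bail_grip','top')[:2]])
plan((.412,.0375,.15,2),(.412,.0375,.04,2))"
```

```text
[array([0.544, 0.047, 0.   ])] [array([0.419, 0.043, 0.055])]
now 23.55 [0.2984 0.0996 0.196 ] [1.7998e+02 5.0000e-02 1.9600e+00] F [ 0.5 -0.  -0.4] op 0.0856
(0.412, 0.0375, 0.15, 2) [0.371, 0.22, 0.153] [0.0, 0.0, -0.0] rows 2.7
(0.412, 0.0375, 0.04, 2) [0.372, 0.22, 0.52] [0.0, 0.0, -0.0] rows 2.2
```

View pics/t5.png

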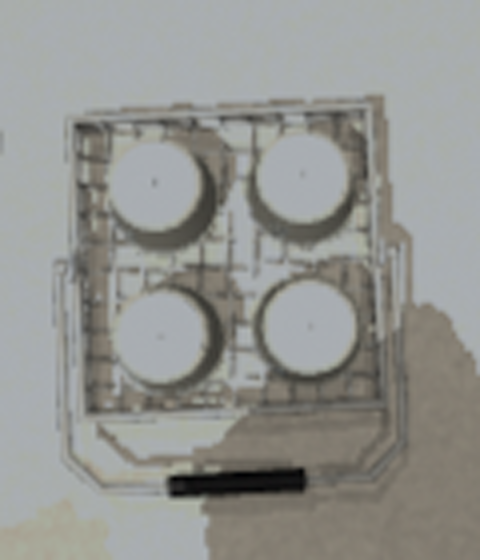

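All four beakers stand apart in the basket; the bail is folded to the robot side with its sleeve at crop (236,482), i.e. (0.412,0.037). I'll approach with the jaws partly closed so the fingers clear the basket wall.

Emit:
{"name": "send_rows", "arguments": {"plan": [[[0.37,0.22,0.15],[0,0,0],0.32],[[0.37,0.22,0.15],[0,0,0],0.32],[[0.37,0.22,0.15],[0,0,0],0.32],[[0.37,0.22,0.15],[0,0,0],0.32],[[0.37,0.22,0.15],[0,0,0],0.32],[[0.37,0.22,0.15],[0,0,0],0.32]]}}

```text
time: 24.15
ee_pos: [0.4111, 0.0377, 0.1516]
tcp_rot: [-180.0, 0.0, 2.0]
wrist_force: [0.2, -0.1, -0.1]
opening: 0.0291
```

```bash
python3 -c "
from h import *
plan((.411,.0375,.038,2))"
```

```text
now 24.15 [0.4111 0.0377 0.1516] [-1.7999e+02  1.0000e-02  1.9500e+00] F [ 0.2 -0.1 -0.1] op 0.0291
(0.411, 0.0375, 0.038, 2) [-0.0, 0.001, 0.379] [-0.0, 0.0, -0.0] rows 2.3
```

Emit:
{"name": "send_rows", "arguments": {"plan": [[[0,0,0.1],[0,0,0],0.32],[[0,0,0.18],[0,0,0],0.32],[[0,0,0.24],[0,0,0],0.32],[[0,0,0.29],[0,0,0],0.32],[[0,0,0.34],[0,0,0],0.32],[[0,0,0.375],[0,0,0],0.32],[[0,0,0.375],[0,0,0],0.32]]}}

```text
time: 24.85
ee_pos: [0.4106, 0.0378, 0.0382]
tcp_rot: [180.0, 0.1, 2.0]
wrist_force: [0.4, 0.4, 0.3]
opening: 0.0289
```

Emit:
{"name": "send_rows", "arguments": {"plan": [[[0,0,0],[0,0,0],1],[[0,0,0],[0,0,0],1],[[0,0,0],[0,0,0],1],[[0,0,0],[0,0,0],1]], "force": 20}}

```text
time: 25.25
ee_pos: [0.4119, 0.0376, 0.0395]
tcp_rot: [-180.0, -0.1, 1.9]
wrist_force: [0.1, 3.2, 3.7]
opening: 0.0132
```

Run:
```python
from h import *
# arc: hinge at (.543-.0, .055), radius .13, from 0 to 90 deg about hinge, tool frame yaw 2
o=sensors.get_obs();p0=np.array(o['ee_pos']);print(p0,o['opening'],o['wrist_force'])
for a in range(0,91,6):
    t=np.radians(a);print(a,np.round(.13*(1-np.cos(t))/.3,3),np.round(-.13*np.sin(t)/.3,3))
```

```text
[0.41193425 0.03761549 0.03951298] 0.01321269982420794 [0.12907328 3.2173686  3.73740149]
0 0.0 -0.0
6 0.002 -0.045
12 0.009 -0.09
18 0.021 -0.134
24 0.037 -0.176
30 0.058 -0.217
36 0.083 -0.255
42 0.111 -0.29
48 0.143 -0.322
54 0.179 -0.351
60 0.217 -0.375
66 0.257 -0.396
72 0.299 -0.412
78 0.343 -0.424
84 0.388 -0.431
90 0.433 -0.433
```

Emit:
{"name": "send_rows", "arguments": {"plan": [[[0.002,0,-0.045],[0,0,0],1],[[0.009,0,-0.09],[0,0,0],1],[[0.021,0,-0.134],[0,0,0],1],[[0.037,0,-0.176],[0,0,0],1],[[0.058,0,-0.217],[0,0,0],1],[[0.083,0,-0.255],[0,0,0],1],[[0.111,0,-0.29],[0,0,0],1],[[0.143,0,-0.322],[0,0,0],1],[[0.179,0,-0.351],[0,0,0],1],[[0.217,0,-0.375],[0,0,0],1]]}}

```text
time: 26.25
ee_pos: [0.476, 0.0394, 0.1541]
tcp_rot: [180.0, 0.0, 1.9]
wrist_force: [-8.7, -0.7, 11.9]
opening: 0.0135
```

Emit:
{"name": "send_rows", "arguments": {"plan": [[[0.04,0,-0.021],[0,0,0],1],[[0.082,0,-0.037],[0,0,0],1],[[0.126,0,-0.049],[0,0,0],1],[[0.171,0,-0.056],[0,0,0],1],[[0.216,0,-0.058],[0,0,0],1],[[0.216,0,-0.058],[0,0,0],1],[[0.216,0,-0.058],[0,0,0],1]]}}

```text
time: 26.95
ee_pos: [0.5423, 0.0414, 0.1703]
tcp_rot: [180.0, -0.1, 1.9]
wrist_force: [-0.5, -2.8, 5.8]
opening: 0.0129
```

Run:
```python
from h import *
plan((.53,-.358,.3,3.3))
a=snap('side','s6.png',(110,80,300,270),2);b=snap('top','t6.png',(200,150,320,290),3)
im=np.zeros((420,750,3),np.uint8);im[:380,:380]=a;im[:,385:745]=b;cv2.imwrite('pics/c6.png',im)
```

```text
now 26.95 [0.5423 0.0414 0.1703] [ 1.7995e+02 -1.2000e-01  1.9100e+00] F [-0.5 -2.8  5.8] op 0.0129
(0.53, -0.358, 0.3, 3.3) [-0.084, 1.33, -0.431] [0.0, -0.001, -0.008] rows 8.4
```

View pics/c6.png

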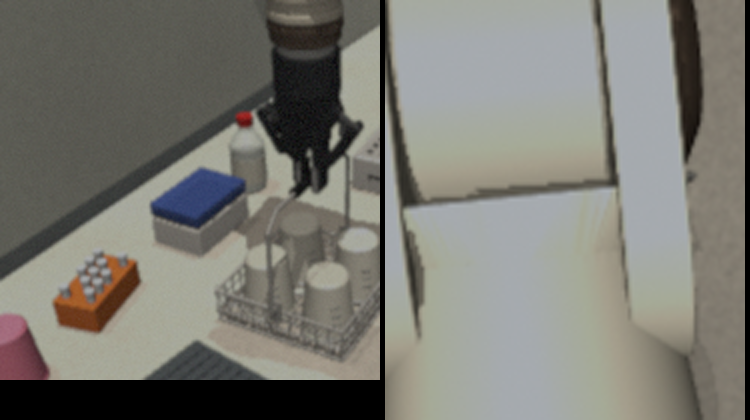

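Run:
```python
from h import *
np.set_printoptions(precision=4,suppress=True)
C=np.array([atz('top',(x/4+200,y/4+150),.05)[:2] for x,y in [(70,117),(372,104),(383,408),(86,414)]])
print(C.mean(0),[np.linalg.norm(C[i]-C[i-1]) for i in range(4)])
f=lambda a,b:np.degrees(np.arctan2(*(C[a]-C[b])[::-1]))
print('yaw',f(0,3),f(1,2),f(0,1)-90,f(3,2)-90)
g=[atz('top',(x/4+200,y/4+150),.055)[:2] for x,y in [(169,486),(305,479)]];print(g,sum(g)/2)
plan((.531,-.15,.3,3.3))
```

```text
[0.5416 0.04  ] [np.float64(0.1750299490483934), np.float64(0.1787113573981204), np.float64(0.1793683014406977), np.float64(0.17319920334136077)]
yaw 2.1979864685912 0.39434871549291495 1.1503773039584786 -0.28945112241524384
[array([0.4109, 0.0768]), array([ 0.4129, -0.0019])] [0.4119 0.0374]
now 27.05 [0.542  0.0414 0.1703] [179.95  -0.13   1.91] F [-0.5 -2.7  5.4] op 0.0129
(0.531, -0.15, 0.3, 3.3) [-0.057, 0.637, -0.432] [0.0, -0.001, -0.008] rows 4.6
```

Emit:
{"name": "send_rows", "arguments": {"plan": [[[0,0,0],[0,0,0],1],[[0,0,0],[0,0,0],1],[[0,0,-0.03],[0,0,0],1],[[0,0,-0.08],[0,0,0],1],[[0,0,-0.15],[0,0,0],1],[[0,0,-0.22],[0,0,0],1],[[0,0,-0.29],[0,0,0],1],[[0,0,-0.36],[0,0,0],1],[[0,0,-0.4],[0,0,0],1],[[0,0,-0.4],[0,0,0],1]], "force": 60}}

```text
time: 28.05
ee_pos: [0.5414, 0.0419, 0.29]
tcp_rot: [-180.0, -0.0, 1.9]
wrist_force: [-0.4, 0.2, -8.7]
opening: 0.0118
```

Run:
```python
from h import *
plan((.535,-.15,.29,3.3),(.531,-.358,.29,3.3))
snap('side','s7.png',(110,40,410,265),2.6)
```

```text
now 28.05 [0.5414 0.0419 0.29  ] [-1.7998e+02 -5.0000e-02  1.9400e+00] F [-0.4  0.2 -8.7] op 0.0118
(0.535, -0.15, 0.29, 3.3) [-0.043, 0.639, -0.0] [-0.0, -0.0, -0.008] rows 3.8
(0.531, -0.358, 0.29, 3.3) [-0.08, 1.331, -0.001] [-0.0, -0.0, -0.008] rows 4.2
```

View pics/s7.png

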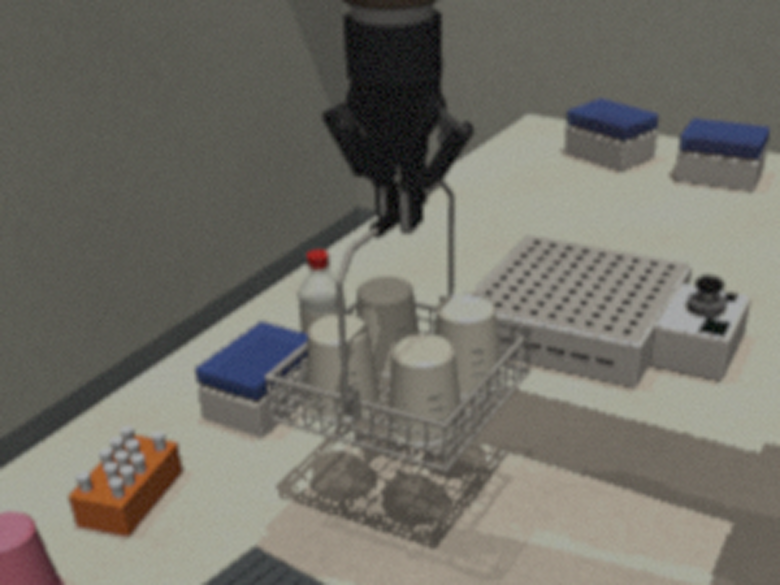

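Basket hangs level with all four beakers inside (crop centre (400,370)), reading 8.7 N, and the bystanders are in place. Carrying it over now.

Emit:
{"name": "send_rows", "arguments": {"plan": [[[-0.003,0.03,0],[0,0,0],1],[[-0.007,0.09,0],[0,0,0],1],[[-0.012,0.17,0],[0,0,0],1],[[-0.017,0.26,0],[0,0,-0.004],1],[[-0.023,0.35,0],[0,0,-0.008],1],[[-0.03,0.44,0],[0,0,-0.008],1],[[-0.036,0.53,0],[0,0,-0.008],1],[[-0.041,0.61,0],[0,0,-0.008],1],[[-0.046,0.68,0],[0,0,-0.008],1],[[-0.05,0.74,0],[0,0,-0.008],1]]}}

```text
time: 29.1
ee_pos: [0.5329, -0.1822, 0.2873]
tcp_rot: [-180.0, 0.1, 3.3]
wrist_force: [0.2, 0.4, -8.9]
opening: 0.0119
```

Run:
```python
from h import *
plan((.531,-.3565,.29,3.3))
```

```text
now 29.1 [ 0.5329 -0.1822  0.2873] [-1.7996e+02  1.3000e-01  3.3200e+00] F [ 0.2  0.4 -8.9] op 0.0119
(0.531, -0.3565, 0.29, 3.3) [-0.04, 0.579, -0.009] [-0.0, 0.001, 0.0] rows 3.5
```

Emit:
{"name": "send_rows", "arguments": {"plan": [[[-0.006,0.09,0],[0,0,0],1],[[-0.012,0.18,0],[0,0,0],1],[[-0.018,0.27,0],[0,0,0],1],[[-0.025,0.36,0],[0,0,0],1],[[-0.031,0.44,0],[0,0,0],1],[[-0.036,0.51,0],[0,0,0],1],[[-0.039,0.56,0],[0,0,0],1],[[-0.04,0.579,0],[0,0,0],1],[[-0.04,0.579,0],[0,0,0],1],[[-0.04,0.579,0],[0,0,0],1]]}}

```text
time: 30.1
ee_pos: [0.5321, -0.3539, 0.2886]
tcp_rot: [-179.9, 0.0, 3.4]
wrist_force: [0.6, 1.2, -8.4]
opening: 0.0116
```

Emit:
{"name": "send_rows", "arguments": {"plan": [[[0,0,0.02],[0,0,0],1],[[0,0,0.05],[0,0,0],1],[[0,0,0.08],[0,0,0],1],[[0,0,0.11],[0,0,0],1],[[0,0,0.13],[0,0,0],1],[[0,0,0.14],[0,0,0],1],[[0,0,0.14],[0,0,0],1]]}}

```text
time: 30.8
ee_pos: [0.5319, -0.3546, 0.2461]
tcp_rot: [-180.0, 0.0, 3.4]
wrist_force: [-0.2, 0.0, -8.6]
opening: 0.0119
```

Run:
```python
from h import *
plan((.531,-.3565,.23,3.3))
a=snap('side','s8.png',(300,60,440,200),2.7);b=snap('top','t8.png',(350,130,510,320),2.6)
im=np.zeros((494,800,3),np.uint8);im[:a.shape[0],:378]=a;im[:,380:380+b.shape[1]]=b;cv2.imwrite('pics/c8.png',im)
```

```text
now 30.8 [ 0.5319 -0.3546  0.2461] [-1.7997e+02  3.0000e-02  3.3700e+00] F [-0.2  0.  -8.6] op 0.0119
(0.531, -0.3565, 0.23, 3.3) [-0.003, 0.006, 0.054] [-0.0, 0.0, 0.0] rows 0.3
```

View pics/c8.png

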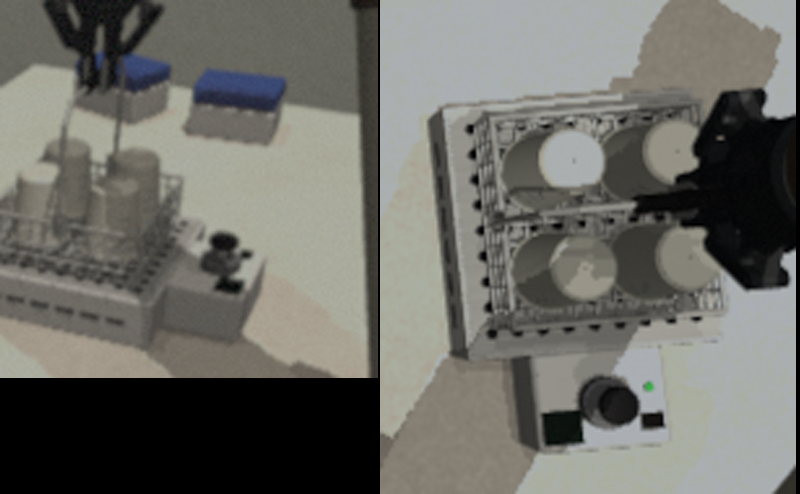

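Run:
```python
from h import *
np.set_printoptions(precision=4,suppress=True)
q=lambda x,y,z:atz('top',((x-380)/2.6+350,y/2.6+130),z)[:2]
th=np.radians(3.3);R=np.array([[np.cos(th),np.sin(th)],[-np.sin(th),np.cos(th)]])
for n,x,y,z in [('bTL',487,115,.1265),('bTR',697,97,.1265),('bBL',510,330,.1265),('bBR',723,315,.1265),('dTL',443,106,.06),('dBL',470,357,.06),('cap',619,405,.098)]:
    w=q(x,y,z);print(n,w,'deck frame',R@(w-[.531,-.358]))
```

```text
bTL [ 0.6176 -0.2563] deck frame [0.0924 0.0965]
bTR [ 0.6288 -0.4341] deck frame [ 0.0933 -0.0816]
bBL [ 0.438  -0.2669] deck frame [-0.0876  0.0963]
bBR [ 0.4458 -0.4443] deck frame [-0.09   -0.0813]
dTL [ 0.6382 -0.238 ] deck frame [0.1139 0.1136]
dBL [ 0.4125 -0.2521] deck frame [-0.1123  0.1126]
cap [ 0.3712 -0.366 ] deck frame [-0.16    0.0012]
```

The corners measured above put the deck estimate right and the basket about 7 mm too far to +y; I'll correct that and lower.

Emit:
{"name": "send_rows", "arguments": {"plan": [[[-0.003,0.012,0],[0,0,0],1],[[-0.006,0.024,0],[0,0,0],1],[[-0.006,0.024,0],[0,0,0],1],[[-0.006,0.024,0.02],[0,0,0],1],[[-0.006,0.024,0.035],[0,0,0],1],[[-0.006,0.024,0.045],[0,0,0],1],[[-0.006,0.024,0.05],[0,0,0],1],[[-0.006,0.024,0.05],[0,0,0],1]]}}

```text
time: 31.7
ee_pos: [0.5306, -0.3618, 0.2314]
tcp_rot: [-180.0, 0.0, 3.4]
wrist_force: [-0.2, -0.1, -9.1]
opening: 0.0114
```

Emit:
{"name": "send_rows", "arguments": {"plan": [[[0,0,0.004],[0,0,0],1],[[0,0,0.008],[0,0,0],1],[[0,0,0.008],[0,0,0],1]]}}

```text
time: 32.0
ee_pos: [0.5309, -0.362, 0.2305]
tcp_rot: [179.9, -0.1, 3.4]
wrist_force: [-0.0, 2.0, 0.3]
opening: 0.0114
```

Emit:
{"name": "send_rows", "arguments": {"plan": [[[0,0,0],[0,0,0],0.3],[[0,0,0],[0,0,0],0.3],[[0,0,0],[0,0,0],0.3],[[0,0,0],[0,0,0],0.3],[[0,0,-0.05],[0,0,0],0.3],[[0,0,-0.12],[0,0,0],0.3],[[0,0,-0.25],[0,0,0],0.3],[[0,0,-0.4],[0,0,0],0.3],[[0,0,-0.4],[0,0,0],0.3]]}}

```text
time: 32.9
ee_pos: [0.5314, -0.3625, 0.3569]
tcp_rot: [179.6, -0.5, 3.4]
wrist_force: [0.4, 0.3, 0.1]
opening: 0.0294
```

Run:
```python
from h import *
plan((.371,-.3665,.34,3.3),(.371,-.3665,.12,3.3))
```

```text
now 32.9 [ 0.5314 -0.3625  0.3569] [179.59  -0.53   3.37] F [0.4 0.3 0.1] op 0.0294
(0.371, -0.3665, 0.34, 3.3) [-0.535, -0.018, 0.051] [0.002, -0.003, 0.0] rows 3.2
(0.371, -0.3665, 0.12, 3.3) [-0.542, -0.024, 0.785] [0.002, -0.003, 0.0] rows 4.4
```

Emit:
{"name": "send_rows", "arguments": {"plan": [[[-0.535,-0.018,0],[0,0,0],1],[[-0.535,-0.018,0],[0,0,0],1],[[-0.535,-0.018,0],[0,0,0],1],[[-0.535,-0.018,0],[0,0,0],1],[[-0.535,-0.018,0],[0,0,0],1],[[-0.535,-0.018,0],[0,0,0],1],[[-0.535,-0.018,0],[0,0,0],1]]}}

```text
time: 33.6
ee_pos: [0.3714, -0.3661, 0.3487]
tcp_rot: [-180.0, 0.0, 3.4]
wrist_force: [1.3, -0.6, -0.8]
opening: 0.0001
```

Run:
```python
from h import *
plan((.371,-.3665,.15,3.3),(.371,-.3665,.1,3.3))
snap('top','t9.png',(350,130,510,320),3.1)
```

```text
now 33.6 [ 0.3714 -0.3661  0.3487] [-1.7997e+02  1.0000e-02  3.4300e+00] F [ 1.3 -0.6 -0.8] op 0.0001
(0.371, -0.3665, 0.15, 3.3) [-0.001, 0.002, 0.662] [-0.0, 0.0, 0.001] rows 4.0
(0.371, -0.3665, 0.1, 3.3) [-0.001, 0.002, 0.829] [-0.0, 0.0, 0.001] rows 1.0
```

View pics/t9.png

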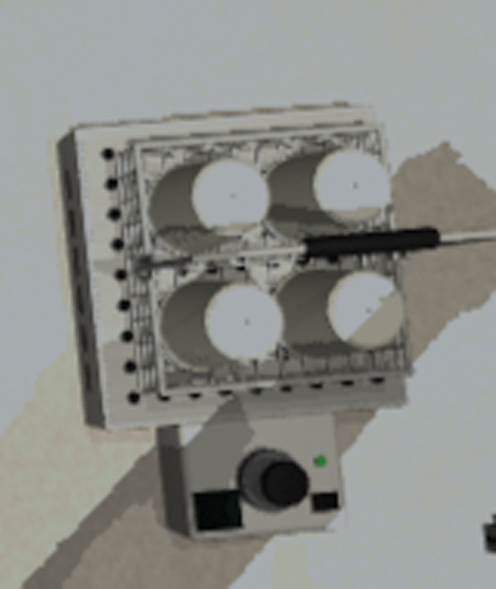

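Run:
```python
from h import *
np.set_printoptions(precision=4,suppress=True)
th=np.radians(3.3);R=np.array([[np.cos(th),np.sin(th)],[-np.sin(th),np.cos(th)]])
for n,x,y,z in [('bTL',130,142,.11),('bTR',383,126,.11),('bBL',160,394,.11),('bBR',410,375,.11),('dTL',75,128,.06),('dBL',103,430,.06),('dBR',407,405,.06),('dTR',379,107,.06),('cap',285,483,.098),('g1',305,250,.245),('g2',439,237,.245)]:
    w=atz('top',(x/3.1+350,y/3.1+130),z)[:2];print(n,w,'deck frame',R@(w-[.531,-.358]))
```

```text
bTL [ 0.6169 -0.2631] deck frame [0.0912 0.0898]
bTR [ 0.6242 -0.446 ] deck frame [ 0.088  -0.0932]
bBL [ 0.4369 -0.2758] deck frame [-0.0893  0.0874]
bBR [ 0.4457 -0.454 ] deck frame [-0.0906 -0.0909]
dTL [ 0.6369 -0.2379] deck frame [0.1127 0.1138]
dBL [ 0.4093 -0.2487] deck frame [-0.1152  0.1161]
dBR [ 0.422  -0.4773] deck frame [-0.1156 -0.1128]
dTR [ 0.6477 -0.4704] deck frame [ 0.11   -0.1189]
cap [ 0.3711 -0.366 ] deck frame [-0.1601  0.0012]
g1 [ 0.5262 -0.3225] deck frame [-0.0028  0.0357]
g2 [ 0.5321 -0.4041] deck frame [-0.0016 -0.0461]
```

Basket is centred on the deck within about 2 mm and square within about 0.5°, bail upright, four beakers in. Now the plunger.

Emit:
{"name": "send_rows", "arguments": {"plan": [[[-0.001,0.001,0.16],[0,0,0],1],[[-0.001,0.001,0.32],[0,0,0],1],[[-0.001,0.001,0.48],[0,0,0],1],[[-0.001,0.001,0.62],[0,0,0],1],[[-0.001,0.001,0.72],[0,0,0],1],[[-0.001,0.001,0.78],[0,0,0],1],[[-0.001,0.001,0.78],[0,0,0],1],[[-0.001,0.001,0.78],[0,0,0],1]]}}

```text
time: 34.45
ee_pos: [0.3705, -0.3662, 0.1155]
tcp_rot: [-180.0, 0.0, 3.4]
wrist_force: [0.6, -1.1, -0.2]
opening: -0.0002
```

Emit:
{"name": "send_rows", "arguments": {"plan": [[[0,0,0.02],[0,0,0],1],[[0,0,0.04],[0,0,0],1],[[0,0,0.06],[0,0,0],1],[[0,0,0.07],[0,0,0],1],[[0,0,0.08],[0,0,0],1],[[0,0,0.08],[0,0,0],1]]}}

```text
time: 35.05
ee_pos: [0.3701, -0.3666, 0.0915]
tcp_rot: [180.0, -0.0, 3.4]
wrist_force: [0.7, -0.8, 4.4]
opening: 0.0002
```

Emit:
{"name": "send_rows", "arguments": {"plan": [[[0,0,0.008],[0,0,0],1],[[0,0,0.014],[0,0,0],1],[[0,0,0.02],[0,0,0],1],[[0,0,0.024],[0,0,0],1],[[0,0,0.024],[0,0,0],1],[[0,0,0.024],[0,0,0],1]]}}

```text
time: 35.65
ee_pos: [0.3702, -0.3666, 0.086]
tcp_rot: [179.9, -0.1, 3.4]
wrist_force: [-1.3, 3.3, 14.3]
opening: 0.0
```

Emit:
{"name": "send_rows", "arguments": {"plan": [[[0,0,0.004],[0,0,0],1],[[0,0,0.004],[0,0,0],1],[[0,0,-0.03],[0,0,0],1],[[0,0,-0.06],[0,0,0],1],[[0,0,-0.1],[0,0,0],1],[[0,0,-0.2],[0,0,0],1],[[0,0,-0.35],[0,0,0],1],[[0,0,-0.5],[0,0,0],1],[[0,0,-0.65],[0,0,0],1],[[0,0,-0.65],[0,0,0],1]]}}

```text
time: 36.65
ee_pos: [0.3705, -0.3671, 0.2855]
tcp_rot: [179.7, -0.3, 3.4]
wrist_force: [0.5, -0.9, 0.0]
opening: -0.0001
```

Emit:
{"name": "send_rows", "arguments": {"plan": [[[-0.2,0,0],[0,0,0],1],[[-0.3,0,0],[0,0,0],1],[[-0.3,0,0],[0,0,0],1],[[-0.3,0,0],[0,0,0],1]]}}

```text
time: 37.05
ee_pos: [0.2794, -0.3717, 0.2793]
tcp_rot: [180.0, -0.0, 3.3]
wrist_force: [-0.8, -0.4, -0.1]
opening: -0.0001
```

Run:
```python
from h import *
plan()
a=snap('side','s10.png');b=snap('top','t10.png')
im=np.zeros((600,800,3),np.uint8);im[:300,:400]=cv2.resize(a,(400,300));im[:300,400:]=cv2.resize(b,(400,300))
im[300:600,:400]=cv2.resize(a[50:200,270:470],(400,300));im[300:600,400:]=cv2.resize(b[150:315,320:540],(400,300))
cv2.imwrite('pics/c10.png',im)
```

```text
now 37.05 [ 0.2794 -0.3717  0.2793] [ 1.80e+02 -1.00e-02  3.28e+00] F [-0.8 -0.4 -0.1] op -0.0001
```

View pics/c10.png

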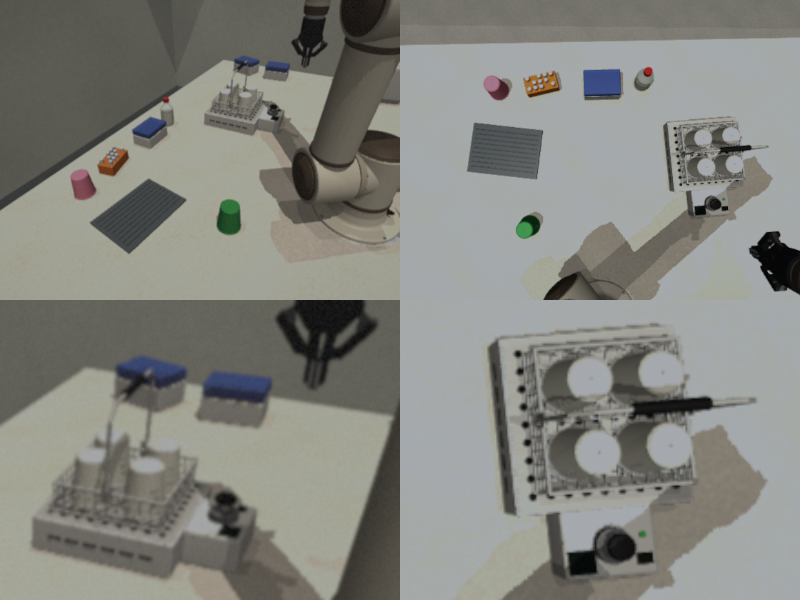

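The final view shows the mat empty, four beakers in the basket centred on the deck, bail upright and the plunger cap back up. The bystanders and both lookalikes are where they were, and the arm is clear. Handing in.

```bash
python3 -c "
from h import *
print(bot.job_done())"
```

```text
the job is handed in; nothing more can be done
None
```

The job is done and handed in at about 37 s on the robot clock. `job_done` reports no verdict.

- **Beakers:** All four, three from the nest and the single one, stand mouth down and apart in the basket. I left the pink and green lookalikes alone.
- **Basket:** I swung the bail upright and carried the basket by it to the dryer. Measured from the top camera, it stands within about 2 mm of the deck's centre. It is square to within about 0.5°, though single edges read up to about 1° off by hand-picked pixels. Before lowering, it was about 7 mm off, which I corrected.
- **Plunger:** After the basket was down and released, I pressed the plunger. The tool stopped at 86 mm height, which is the full 12 mm of travel, with 14 N read there. I then pressed about 1 mm further and withdrew.
- **Last pictures:** The plunger cap looks back up, judged by eye. The bail is upright, the mat is empty, the tip box, tube rack and reagent bottle look undisturbed, and the arm is clear.

I saw no sign of the basket being knocked aside, and no check failed.

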